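# Sweep the ring blanks into the catch tray

## Robot

A 6-joint arm with a two-finger parallel gripper is mounted at the origin on a cart in front of the work surface, level with it; the furniture and walls round the work are solid. World frame = base frame: x ahead of the robot, y to its left, z up, the work surface at z = 0. Lengths are in m, angles in degrees, forces in N, time in s.
With the tool pointing down it reaches from about 0.25 to 0.725 m from the base axis. Payload 9.7 kg.
Tool frame: the origin (TCP) lies at the very end of the fingers, on their centre line; the grasp point (between the pads) lies 19 mm behind it; z points along the fingers, y is the direction in which the jaws open and shut (so a half turn about z gives the same grasp; the last joint's range is limited). The gripper opens to 85 mm and grips with 20 to 120 N. Pads are 22 mm wide; open, the fingers measure 114 mm over their backs; the gripper's body (76 mm by 85 mm) begins 54 mm behind the grasp point. The pads swing forward as they close: fully open they stand 13 mm farther back than shut.
Start: joints at [76.834, 4.979, 10.078, 95.1, 0, 90], TCP at [0.125, 0.536, 0.231] pointing down, gripper open.
Joint ranges: [-179.16, 179.16], [-48.56, 103.87], [-65.8, 70.77], [-126.05, 130.52], [-82.76, 87.17], [-180, 180]. Speed limits (degrees/s): [127.2, 127.2, 147.25, 180, 180, 180].

## Interface

Orientations are given as [roll, pitch, yaw] about the fixed x, y, z axes, in that order (R = Rz(yaw) Ry(pitch) Rx(roll)).
In Python, from workcell import bot gives the robot as it stands.
- The arm moves only by the shell command python3 -m pendant 'ROWS' [FORCE]. ROWS is JSON, a list that holds one entry, the list of rows, each a list of 7 numbers: the shift along the tool's x, y, z in cm, then the turn, a rotation vector about the tool's x, y, z in rad, then the opening in per cent of the stroke, from 0 (shut) to 100 (fully open). In form: [[[dx, dy, dz, ax, ay, az, gripper], ...]]. A call has 1 to 5 rows; each row shifts and turns the pose as measured when the row begins, along the tool's axes as they then stand; what a row does not reach is not made up. A row lasts 1/12 s, in which the tool goes at most 41.7 mm and 7.16 degrees, less where a joint would pass 70% of its speed; a pose out of reach is approached as far as the arm can. A call with a gripper value outside its range is refused whole. The fingers move at their own pace and stop on an object; FORCE is the grip in N (left out, the last holds). Time passes only in rows, so rows that do not move let the fingers close. It gives the time, the measured TCP pose, the force and the opening at its end, in the units of the state.
- bot.get_obs(): the state, without advancing time (a new reading comes with each control period).
- bot.camera(name): name is "side" or "top" or "wrist"; returns the picture (480x640x3 uint8, red, green, blue); there is no depth.
- bot.get_calibration(name): a dict with "intrinsics" (3x3 intrinsics, pixels), "D" ([k1, k2, p1, p2, k3] as OpenCV has them; the pictures are not rectified), "pose" (4x4, takes a point from camera to world coordinates); the wrist camera has in their place "T_tool_cam" (4x4, takes a point from camera to tool coordinates, whose origin is the TCP and whose axes are the flange's). Camera axes: x right, y down, z forward; pixel columns grow to the right and rows downward; lengths in m; the calibration is good to about 2 mm. A picture is of the moment at which its call begins: read the wrist's pose just before it. get_calibration takes no time and is no camera call.
- bot.job_done(): hands the job in, once; it reports no verdict.
Trained networks look in the newest picture that a camera, given by its name, has taken for a name from the list of things; names that differ only in an ending like _2 or _b are one class to them, and where a whole thing is asked for, a point or a joint stands for the part that bears it (a point fixed in the world has none). Each returns a list of dicts, best first, with "confidence" (0 to 1); they miss things now and then, are a little off and sometimes report something else, mostly with a low value. They report only what shows in the picture. A call takes as long as a camera call.
- bot.masks_of(camera, thing): "pixels" (480x640 bool, what is visible of it) and "extent" ([left, top, right, bottom] in pixels, round what is visible of it).
- bot.mark_of(camera, thing): "uv" ([column, row] in pixels: a listed point, or the origin of a listed thing).
The state is a dict: "time": time; "q": joint angles; "qd": joint speeds; "joint_efforts": joint torques, N m; "ee_pos": TCP position; "tcp_rot": TCP orientation; "wrist_force": force on the tool from outside, world axes, zero at the start; "torque": the same for the moment, N m; "opening": finger opening in m.
Only numpy, scipy, OpenCV 4.12 (cv2) and the standard library are available. Lean on these libraries where they do the work, as an engineer would, in place of code of your own. Each camera call takes 0.05 s, during which the arm holds its last target. There are 200 camera calls.

## Task

Clear the bench: using the fingertips like a broom, gently sweep the three small wax ring blanks along the bench top, through the open front of the low metal tray and over its sloping lip, so that all three lie flat and wholly inside the tray. Only push them - do not pinch, lift or carry them - and leave the carved bead, the little jar and the eraser where they are.

Things in the scene. Friction and masses are not known exactly. Their poses are not given: they have to be found in the camera images.
- ring_a: turned green wax ring blank, 30 mm outside diameter, 10 mm high, about 16 g, lying flat loose on the bench and sliding freely. Origin: centre of its underside, own z up. The three ring blanks are alike.
- ring_b: turned green wax ring blank, 30 mm outside diameter, 10 mm high, about 16 g, lying flat loose on the bench and sliding freely. Origin: centre of its underside, own z up. The three ring blanks are alike.
- ring_c: turned green wax ring blank, 30 mm outside diameter, 10 mm high, about 16 g, lying flat loose on the bench and sliding freely. Origin: centre of its underside, own z up. The three ring blanks are alike.
- tray: low tray of plain sheet metal, screwed to the bench (z = 0), immovable. Origin on the bench under the tray; own x points from the open front to the back wall, own z up. Inner faces: side walls at own y = -105 and +105 mm, back wall at own x = +55 mm. Walls 22 mm high with rolled rim, side walls from own x = -60 mm. Flat floor 2.5 mm above the bench, from own x = -60 mm to the back.
- tray_mouth (a point): middle of the tray's open front, on the floor at the top edge of the sloping lip (tray's own x = -60 mm, z = 2.5 mm), axes as the tray. The lip, as wide as the tray, slopes down from here to the bench at own x = -81 mm; no wall here. The rings start 70 to 100 mm in front of the lip's foot in a rough row along the tray's y, the bead somewhere in that row, places about 60 mm apart.
- bead: domed carved enamel bead, 23 x 30 mm, 8 mm high, loose in the same row as the rings; leave it. Origin: centre of its underside.
- jar: small powder jar with a screw cap, 40 mm diameter, 54 mm high, loose, standing beside the tray's mouth on its own -y side; leave it. Origin: centre of its underside.
- eraser: eraser in a card sleeve, 23 x 52 x 12 mm, loose, lying beside the tray on its own +y side; leave it. Origin: centre of its underside.

How it is judged (in metres and radians):
At the end, for the whole second after the job is handed in: All three ring blanks rest flat on the tray floor between its walls (each ring's centre more than 8 mm past the top edge of the sloping lip, tilted less than 0.2 rad, at rest); the bead, the jar and the eraser are within 15 mm of where they stood (x of ring_a in the frame of tray between -0.052 and 0.055 m and y of ring_a in the frame of tray between -0.1 and 0.1 m and z of each of ring_a, ring_b, ring_c in the frame of tray below 0.007 m and angle between each of ring_a, ring_b, ring_c's own z axis and vertical below 0.2 rad and linear speed of each of ring_a, ring_b, ring_c below 0.02 m/s and x of ring_b in the frame of tray between -0.052 and 0.055 m and y of ring_b in the frame of tray between -0.1 and 0.1 m and x of ring_c in the frame of tray between -0.052 and 0.055 m and y of ring_c in the frame of tray between -0.1 and 0.1 m and distance of each of bead, jar, eraser from where it was at the start of the episode below 0.015 m); the robot touches nothing.
It fails at once if a ring blank is lifted (its underside more than 17 mm above the bench) (height (world z) of any of ring_a, ring_b, ring_c above 0.017 m).
It fails at once if a ring blank is pinched or pressed hard (over 15 N from the fingers) (contact force between the fingers and ring_a above 15 N or contact force between the fingers and ring_b above 15 N or contact force between the fingers and ring_c above 15 N).
It fails at once if the bead, the jar or the eraser is moved more than 15 mm or the jar is tipped over (distance of any of bead, jar, eraser from where it was at the start of the episode above 0.015 m or angle between jar's own z axis and vertical above 0.5 rad).
It also fails if it takes over 56 s, if anything falls off the work surface, if the arm or the gripper's body presses on something with over 40 N, if the wrist force passes 120 N, or if a joint passes its speed limit or range.

## Working session

There is one attempt and no reset: what is moved stays moved. The work goes in short steps, Python scripts to look and compute and a shell command to move; the robot and the scene stay as the last step left them, time stands still between calls to the robot, and variables do not carry over. Pictures are saved under pics/ and viewed, about 8 in all and at most 12, crops included, and the job is handed in when it is done.

```bash
mkdir -p pics; cat > h.py <<'E'
import numpy as np, cv2
from workcell import bot
def ray(cam,uv,z):
    c=bot.get_calibration(cam); K=np.array(c["intrinsics"]);D=np.array(c["D"]);T=np.array(c["pose"])
    p=cv2.undistortPoints(np.array(uv,float).reshape(-1,1,2),K,D).reshape(-1,2)
    d=np.c_[p,np.ones(len(p))]@T[:3,:3].T; o=T[:3,3]
    return o+d*((z-o[2])/d[:,2])[:,None]
def snap(cam,fn):
    im=bot.camera(cam); cv2.imwrite(fn,im[:,:,::-1]); return im
E
python3 - <<'E'
from h import *
np.set_printoptions(precision=3,suppress=True)
o=bot.get_obs();print(o['time'],o['ee_pos'],o['tcp_rot'],o['opening'])
snap("top","pics/top0.png")
for t,z in [("ring_a",0.0),("tray",0),("tray_mouth",.0025),("bead",0),("jar",0),("eraser",0)]:
    for m in bot.mark_of("top",t):
        print(t,round(m['confidence'],2),np.round(m['uv']),ray("top",m['uv'],z)[0])
for t,z in [("ring_a",0.005),("tray",.01),("bead",0.004),("eraser",.006),("jar",.027)]:
    for m in bot.masks_of("top",t):
        v,u=np.nonzero(m['pixels']);print(t,round(m['confidence'],2),m['extent'],ray("top",[u.mean(),v.mean()],z)[0])
E
```

```text
0.0 [0.125 0.535 0.231] [-179.923   -0.001  166.834] 0.08555665894736543
ring_a 0.48 [368. 294.] [ 0.487 -0.03   0.   ]
ring_a 0.43 [309. 314.] [0.449 0.071 0.   ]
tray 0.95 [314. 212.] [0.631 0.071 0.   ]
tray_mouth 0.65 [315. 244.] [0.573 0.066 0.002]
bead 0.5 [267. 309.] [0.455 0.145 0.   ]
jar 0.57 [420. 236.] [ 0.594 -0.12   0.   ]
eraser 0.8 [222. 236.] [0.581 0.233 0.   ]
ring_a 0.74 [359.3, 284.3, 381.8, 303.3] [ 0.487 -0.032  0.005]
ring_a 0.64 [330.9, 296.0, 348.4, 313.2] [0.467 0.021 0.005]
ring_a 0.43 [301.8, 306.7, 317.9, 318.3] [0.452 0.068 0.005]
tray 0.56 [246.3, 173.3, 386.3, 262.7] [0.621 0.067 0.01 ]
bead 0.49 [263.2, 300.8, 278.6, 318.0] [0.454 0.139 0.004]
eraser 0.91 [210.9, 223.7, 235.2, 249.3] [0.581 0.231 0.006]
jar 0.57 [408.2, 216.5, 438.0, 248.3] [ 0.593 -0.12   0.027]
jar 0.56 [301.5, 305.1, 317.8, 320.3] [0.451 0.07  0.027]
```

View pics/top0.png

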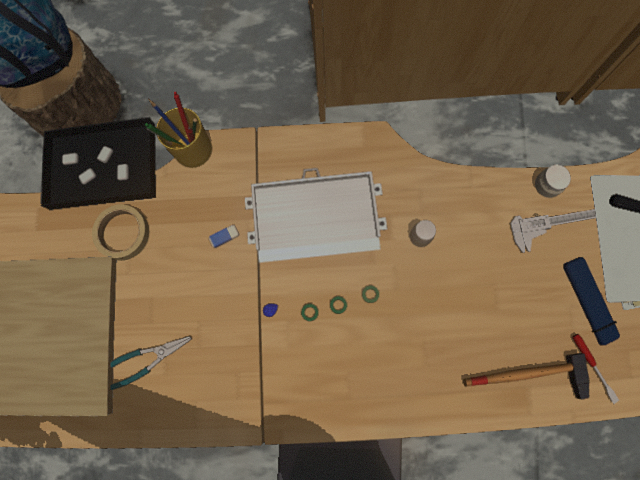

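The top view shows the three rings at about (310,312), (338,304) and (370,294), with the blue bead at (270,310). The tray's lip foot runs from (258,262) to (379,248), the jar is at (424,232) and the eraser at (224,236). This agrees with the networks, except for the second "jar" hit, which is really a ring.

```bash
cat >> h.py <<'E'
from scipy.spatial.transform import Rotation as R
def plan(tgt,yaw,n=None,step=.038,rstep=.12):
    """rows in tool axes toward tgt (world m), tool down with yaw deg"""
    o=bot.get_obs(); p=np.array(o['ee_pos']);r=R.from_euler('xyz',o['tcp_rot'],degrees=True)
    g=R.from_euler('xyz',[180,0,yaw],degrees=True)
    rv=(r.inv()*g).as_rotvec(); d=np.array(tgt)-p
    N=n or int(max(np.ceil(np.linalg.norm(d)/step),np.ceil(np.linalg.norm(rv)/rstep),1))
    print('N',N,'from',np.round(p,4),np.round(o['tcp_rot'],1),'q',np.round(o['q'],0),'t',round(o['time'],2))
    for i in range(N):
        rr=r*R.from_rotvec(rv*i/N)
        print(np.round(np.r_[rr.inv().apply(d/N)*100,rv/N],2).tolist())
E
python3 - <<'E'
from h import *
np.set_printoptions(precision=3,suppress=True)
a=ray("top",[[258,262],[379,248]],0);b=ray("top",[[252,184],[372,173]],.022)
for e in(a,b):
    d=e[0]-e[1];print(e,np.linalg.norm(d),np.degrees(np.arctan2(-d[0],d[1])))
plan([.36,.05,.2],6,n=23)
E
```

```text
[[ 0.537  0.166  0.   ]
 [ 0.569 -0.048  0.   ]] 0.21574928006679264 8.571436440077061
[[ 0.674  0.182  0.022]
 [ 0.701 -0.032  0.022]] 0.21578617788596957 7.27658296198582
N 23 from [0.125 0.535 0.231] [-180.     0.   166.8] q [77.  5. 10. 95. -0. 90.] t 0.6
[-1.47, -1.82, 0.14, 0.0, 0.0, 0.12]
[-1.69, -1.63, 0.14, 0.0, 0.0, 0.12]
[-1.87, -1.41, 0.14, 0.0, 0.0, 0.12]
[-2.03, -1.17, 0.14, 0.0, 0.0, 0.12]
[-2.16, -0.92, 0.14, 0.0, 0.0, 0.12]
[-2.25, -0.65, 0.14, 0.0, 0.0, 0.12]
[-2.32, -0.37, 0.14, 0.0, 0.0, 0.12]
[-2.34, -0.09, 0.14, 0.0, 0.0, 0.12]
[-2.34, 0.2, 0.14, 0.0, 0.0, 0.12]
[-2.29, 0.48, 0.14, 0.0, 0.0, 0.12]
[-2.22, 0.76, 0.14, 0.0, 0.0, 0.12]
[-2.11, 1.02, 0.14, 0.0, 0.0, 0.12]
[-1.97, 1.27, 0.14, 0.0, 0.0, 0.12]
[-1.8, 1.5, 0.14, 0.0, 0.0, 0.12]
[-1.6, 1.71, 0.14, 0.0, 0.0, 0.12]
[-1.38, 1.89, 0.14, 0.0, 0.0, 0.12]
[-1.14, 2.05, 0.14, 0.0, 0.0, 0.12]
[-0.88, 2.17, 0.14, 0.0, 0.0, 0.12]
[-0.61, 2.26, 0.14, 0.0, 0.0, 0.12]
[-0.33, 2.32, 0.14, 0.0, 0.0, 0.12]
[-0.05, 2.34, 0.14, 0.0, 0.0, 0.12]
[0.24, 2.33, 0.14, 0.0, 0.0, 0.12]
[0.52, 2.29, 0.14, 0.0, 0.0, 0.12]
```

```bash
python3 -m pendant '[[[-1.5,-1.8,0.1,0,0,0.12,22],[-1.7,-1.6,0.1,0,0,0.12,22],[-1.9,-1.4,0.1,0,0,0.12,22],[-2.0,-1.2,0.1,0,0,0.12,22],[-2.2,-0.9,0.1,0,0,0.12,22]]]' 20
python3 -m pendant '[[[-2.2,-0.6,0.1,0,0,0.12,22],[-2.3,-0.4,0.1,0,0,0.12,22],[-2.3,-0.1,0.1,0,0,0.12,22],[-2.3,0.2,0.1,0,0,0.12,22],[-2.3,0.5,0.1,0,0,0.12,22]]]'
python3 -m pendant '[[[-2.2,0.8,0.1,0,0,0.12,22],[-2.1,1.0,0.1,0,0,0.12,22],[-2.0,1.3,0.1,0,0,0.12,22],[-1.8,1.5,0.1,0,0,0.12,22],[-1.6,1.7,0.1,0,0,0.12,22]]]'
python3 - <<'E'
from h import *
plan([.36,.05,.2],8)
E
```

```text
time: 1.02
ee_pos: [0.1769, 0.4294, 0.2243]
tcp_rot: [-179.9, 0.0, 131.5]
wrist_force: [0.0, 0.9, 0.5]
opening: 0.0254
time: 1.43
ee_pos: [0.2275, 0.3192, 0.2193]
tcp_rot: [180.0, -0.0, 95.7]
wrist_force: [0.2, 0.0, 0.3]
opening: 0.0187
time: 1.85
ee_pos: [0.2771, 0.207, 0.2148]
tcp_rot: [179.9, -0.2, 59.9]
wrist_force: [0.7, -0.3, -0.1]
opening: 0.0189
N 8 from [0.2771 0.207  0.2148] [179.9  -0.2  59.9] q [ 37. -23. -16.  97.   0. 157.] t 1.85
[-1.18, 1.88, 0.18, -0.0, -0.0, 0.11]
[-0.96, 2.0, 0.18, -0.0, -0.0, 0.11]
[-0.73, 2.1, 0.18, -0.0, -0.0, 0.11]
[-0.48, 2.17, 0.18, -0.0, -0.0, 0.11]
[-0.24, 2.21, 0.18, -0.0, -0.0, 0.11]
[0.01, 2.22, 0.18, -0.0, -0.0, 0.11]
[0.27, 2.2, 0.18, -0.0, -0.0, 0.11]
[0.51, 2.16, 0.18, -0.0, -0.0, 0.11]
```

The last joint turns the other way from what I assumed, so yaw 8 would put it at its limit. I'll turn back to yaw 188, which is the same jaw line.

```bash
python3 - <<'E'
from h import *
plan([.36,.05,.2],188,n=20)
c=bot.get_calibration("wrist");print(np.round(c["T_tool_cam"],3))
E
```

```text
N 20 from [0.2771 0.207  0.2148] [179.9  -0.2  59.9] q [ 37. -23. -16.  97.   0. 157.] t 1.85
[-0.47, 0.75, 0.07, 0.0, -0.0, -0.11]
[-0.55, 0.7, 0.07, 0.0, -0.0, -0.11]
[-0.63, 0.63, 0.07, 0.0, -0.0, -0.11]
[-0.69, 0.56, 0.07, 0.0, -0.0, -0.11]
[-0.75, 0.47, 0.07, 0.0, -0.0, -0.11]
[-0.8, 0.39, 0.07, 0.0, -0.0, -0.11]
[-0.84, 0.3, 0.07, 0.0, -0.0, -0.11]
[-0.86, 0.2, 0.07, 0.0, -0.0, -0.11]
[-0.88, 0.1, 0.07, 0.0, -0.0, -0.11]
[-0.89, 0.0, 0.07, 0.0, -0.0, -0.11]
[-0.88, -0.09, 0.07, 0.0, -0.0, -0.11]
[-0.87, -0.19, 0.07, 0.0, -0.0, -0.11]
[-0.84, -0.29, 0.07, 0.0, -0.0, -0.11]
[-0.8, -0.38, 0.07, 0.0, -0.0, -0.11]
[-0.76, -0.47, 0.07, 0.0, -0.0, -0.11]
[-0.7, -0.55, 0.07, 0.0, -0.0, -0.11]
[-0.63, -0.62, 0.07, 0.0, -0.0, -0.11]
[-0.56, -0.69, 0.07, 0.0, -0.0, -0.11]
[-0.48, -0.75, 0.07, 0.0, -0.0, -0.11]
[-0.39, -0.8, 0.07, 0.0, -0.0, -0.11]
[[-0.001 -0.957 -0.29   0.073]
 [ 1.    -0.001 -0.001 -0.001]
 [ 0.001 -0.29   0.957 -0.142]
 [ 0.     0.     0.     1.   ]]
```

```bash
python3 -m pendant '[[[-0.5,0.8,0.1,0,0,-0.11,22],[-0.5,0.7,0.1,0,0,-0.11,22],[-0.6,0.6,0.1,0,0,-0.11,22],[-0.7,0.6,0,0,0,-0.11,22],[-0.8,0.5,0,0,0,-0.11,22]]]'
python3 -m pendant '[[[-0.8,0.4,0.1,0,0,-0.11,22],[-0.8,0.3,0.1,0,0,-0.11,22],[-0.9,0.2,0.1,0,0,-0.11,22],[-0.9,0.1,0,0,0,-0.11,22],[-0.9,0,0,0,0,-0.11,22]]]'
python3 -m pendant '[[[-0.9,-0.1,0.1,0,0,-0.11,22],[-0.9,-0.2,0.1,0,0,-0.11,22],[-0.8,-0.3,0.1,0,0,-0.11,22],[-0.8,-0.4,0,0,0,-0.11,22],[-0.8,-0.5,0,0,0,-0.11,22]]]'
python3 -m pendant '[[[-0.7,-0.5,0.1,0,0,-0.11,22],[-0.6,-0.6,0.1,0,0,-0.11,22],[-0.6,-0.7,0.1,0,0,-0.11,22],[-0.5,-0.7,0,0,0,-0.11,22],[-0.4,-0.8,0,0,0,-0.11,22]]]'
python3 -m pendant '[[[0,0,0,0,0,0,22]]]'
cat >> h.py <<'E'
def wray(uv,z,o):
    c=bot.get_calibration("wrist"); K=np.array(c["intrinsics"]);D=np.array(c["D"])
    T=np.eye(4);T[:3,:3]=R.from_euler('xyz',o['tcp_rot'],degrees=True).as_matrix();T[:3,3]=o['ee_pos'];T=T@np.array(c["T_tool_cam"])
    p=cv2.undistortPoints(np.array(uv,float).reshape(-1,1,2),K,D).reshape(-1,2)
    d=np.c_[p,np.ones(len(p))]@T[:3,:3].T; q=T[:3,3]
    return q+d*((z-q[2])/d[:,2])[:,None]
def find(cam,things,o):
    for t,z in things:
        for m in bot.masks_of(cam,t):
            e=m['extent'];uv=[(e[0]+e[2])/2,(e[1]+e[3])/2]
            print(t,round(m['confidence'],2),np.round(e),np.round((wray(uv,z,o) if cam=="wrist" else ray(cam,uv,z))[0],3))
E
python3 - <<'E'
from h import *
o=bot.get_obs();snap("wrist","pics/w0.png")
find("wrist",[("ring_a",.005),("bead",.004),("tray",.01),("jar",.027)],o)
for m in bot.mark_of("wrist","tray_mouth"): print(m['confidence'],m['uv'],wray(m['uv'],.0025,o))
plan([.36,.05,.2],188)
E
```

```text
time: 2.27
ee_pos: [0.2998, 0.1622, 0.2125]
tcp_rot: [179.7, -0.2, 91.4]
wrist_force: [-0.1, 0.5, -0.1]
opening: 0.0186
time: 2.68
ee_pos: [0.3216, 0.1203, 0.2102]
tcp_rot: [179.5, 0.0, 124.6]
wrist_force: [0.2, 0.1, -1.5]
opening: 0.0187
time: 3.1
ee_pos: [0.3439, 0.0783, 0.2078]
tcp_rot: [179.5, 0.4, 157.7]
wrist_force: [0.6, -0.6, -0.5]
opening: 0.0191
time: 3.52
ee_pos: [0.3677, 0.0387, 0.2055]
tcp_rot: [179.8, 0.7, -169.1]
wrist_force: [0.5, -0.5, 0.3]
opening: 0.019
time: 3.6
ee_pos: [0.3682, 0.0379, 0.2054]
tcp_rot: [179.8, 0.8, -168.9]
wrist_force: [0.2, -0.1, 0.7]
opening: 0.0187
ring_a 0.77 [328. 280. 360. 313.] [0.452 0.074 0.005]
ring_a 0.74 [216. 297. 250. 324.] [ 0.488 -0.031  0.005]
ring_a 0.6 [277. 285. 307. 306.] [0.46  0.024 0.005]
bead 0.8 [397. 296. 420. 319.] [0.451 0.14  0.004]
tray 0.82 [202. 375. 361. 455.] [0.602 0.036 0.01 ]
jar 0.75 [113. 366. 153. 393.] [ 0.573 -0.119  0.027]
0.81 [310.6, 391.6] [[0.57061015 0.06268338 0.0025    ]]
N 1 from [0.3675 0.0391 0.2055] [ 179.8    0.8 -169.2] q [  6. -21. -16.  94.   0.  -5.] t 3.9
[0.54, 1.21, 0.55, 0.0, 0.01, 0.05]
```

View pics/w0.png

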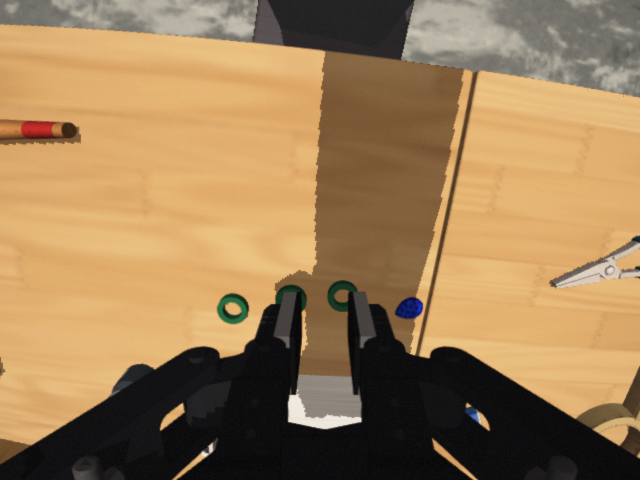

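The wrist view shows the rings at (233,309), (291,297) and (343,296) and the bead at (409,308). This agrees with the top camera to about 4 mm. In the tray-mouth frame the rings are near (-117,+24), (-110,-28) and (-97,-83) mm. With tool yaw 188, tool -x is tray +x and tool y is tray y.

I'll push each ring in the V between two slightly open fingers, with the jaw opening held fixed.

```bash
cat >> h.py <<'E'
M=np.array([.571,.065]);Y=np.radians(8);X=np.array([[np.cos(Y),np.sin(Y)],[-np.sin(Y),np.cos(Y)]])
def to_m(w): return X@(np.array(w)[:2]-M)
def to_w(m,z): return np.r_[M+X.T@np.array(m),z]
E
python3 - <<'E'
from h import *
plan(to_w([-.163,.0235],.03),188)
E
```

```text
N 5 from [0.3675 0.0391 0.2055] [ 179.8    0.8 -169.2] q [  6. -21. -16.  94.   0.  -5.] t 3.9
[-0.81, 0.36, 3.52, 0.0, 0.0, 0.01]
[-0.82, 0.37, 3.52, 0.0, 0.0, 0.01]
[-0.83, 0.39, 3.52, 0.0, 0.0, 0.01]
[-0.83, 0.4, 3.52, 0.0, 0.0, 0.01]
[-0.84, 0.41, 3.51, 0.0, 0.0, 0.01]
```

```bash
python3 -m pendant '[[[-0.8,0.4,3.5,0,0,0.01,22],[-0.8,0.4,3.5,0,0,0.01,22],[-0.8,0.4,3.5,0,0,0.01,22],[-0.8,0.4,3.2,0,0,0.01,22],[-0.8,0.4,3.0,0,0,0.01,22]]]'
python3 -m pendant '[[[0,0,0,0,0,0,22]]]'
python3 - <<'E'
from h import *
plan(to_w([-.163,.0235],.005),188)
E
```

```text
time: 4.32
ee_pos: [0.4107, 0.0691, 0.0415]
tcp_rot: [179.8, 1.7, -172.6]
wrist_force: [1.1, -1.3, 0.5]
opening: 0.0188
time: 4.4
ee_pos: [0.4084, 0.0696, 0.0361]
tcp_rot: [179.8, 1.3, -172.7]
wrist_force: [-1.4, -0.6, -0.2]
opening: 0.0186
N 1 from [0.4084 0.0696 0.0361] [ 179.8    1.3 -172.7] q [ 10. -15. -30.  74.   0.   2.] t 4.4
[0.32, -0.38, 3.1, 0.0, 0.02, -0.01]
```

```bash
python3 -m pendant '[[[0.2,-0.2,1.5,0,0.02,-0.01,22],[0.1,-0.1,1.0,0,0,0,22],[0,0,0.3,0,0,0,22],[0,0,0,0,0,0,22]]]'
python3 - <<'E'
from h import *
o=bot.get_obs()
print(to_m(o['ee_pos']))
im=snap("side","pics/s0.png"); 
find("side",[("ring_a",.005)],o)
plan(to_w([-.163,.0235],.005),188)
E
```

```text
time: 4.73
ee_pos: [0.4054, 0.0672, 0.0091]
tcp_rot: [179.8, 0.1, -172.1]
wrist_force: [-0.1, 1.0, 0.1]
opening: 0.0188
[-0.1636964   0.02525192]
ring_a 0.52 [261. 254. 280. 262.] [0.467 0.026 0.005]
ring_a 0.48 [257. 236. 273. 249.] [0.451 0.079 0.005]
N 1 from [0.406  0.0673 0.0099] [ 179.8    0.2 -172.1] q [  9. -13. -31.  71.   0.   1.] t 4.83
[-0.01, -0.17, 0.49, 0.0, 0.0, -0.0]
```

View pics/s0.png

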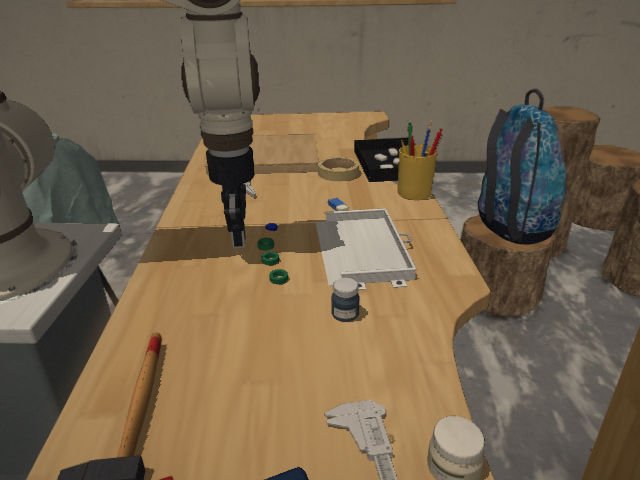

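The side view has the fingertips at (238,247), just behind ring A at (265,243), with the other two rings at (270,258) and (278,276). I'll lower the last few millimetres and start the first sweep.

```bash
python3 -m pendant '[[[0,0,0.5,0,0,0,22],[0,0,0,0,0,0,22],[-0.6,0,0,0,0,0,22],[-0.8,0,0,0,0,0,22],[-0.6,0,0,0,0,0,22]]]'
python3 -m pendant '[[[-0.8,0.1,0,0,0,0,22],[-0.8,0.1,0,0,0,0,22],[-0.8,0.1,0,0,0,0,22],[-0.8,0.1,0,0,0,0,22],[-0.8,0.1,0,0,0,0,22]]]'
python3 - <<'E'
from h import *
o=bot.get_obs();print(to_m(o['ee_pos']))
snap("side","pics/s1.png");find("side",[("ring_a",.005)],o)
im=snap("wrist","pics/w1.png");find("wrist",[("ring_a",.005)],o)
E
```

```text
time: 5.25
ee_pos: [0.4289, 0.0704, 0.0085]
tcp_rot: [179.8, 0.6, -172.2]
wrist_force: [0.3, -0.4, 0.2]
opening: 0.0188
time: 5.67
ee_pos: [0.473, 0.0819, 0.009]
tcp_rot: [179.8, 0.6, -172.2]
wrist_force: [-0.9, 0.8, 1.2]
opening: 0.0191
[-0.09466707  0.03032432]
ring_a 0.78 [268. 269. 290. 283.] [ 0.488 -0.029  0.005]
ring_a 0.65 [262. 255. 279. 262.] [0.468 0.024 0.005]
ring_a 0.45 [285. 235. 297. 247.] [0.498 0.084 0.005]
ring_a 0.87 [147. 235. 225. 313.] [0.464 0.023 0.005]
ring_a 0.79 [ 25. 268.  99. 339.] [ 0.486 -0.031  0.005]
ring_a 0.6 [298. 317. 351. 386.] [0.493 0.084 0.005]
```

View pics/w1.png

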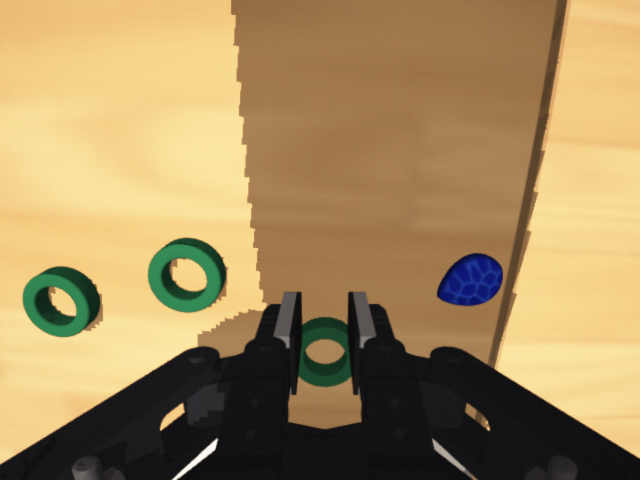

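The view shows ring A at (325,352), sitting in the fork between the fingertips and moving with them. The other rings and the bead haven't moved. The tips are a little high (TCP z 9 mm), so I'll ease them down while sweeping on.

```bash
python3 -m pendant '[[[0,0,0.3,0,0,0,22],[-0.8,0.1,0.2,0,0,0,22],[-0.8,0.1,0.1,0,0,0,22],[-0.8,0.1,0.1,0,0,0,22],[-0.8,0.1,0,0,0,0,22]]]'
python3 - <<'E'
from h import *
o=bot.get_obs();print(to_m(o['ee_pos']),o['ee_pos'][2],o['wrist_force'])
bot.camera("wrist");find("wrist",[("ring_a",.005)],o)
E
```

```text
time: 6.28
ee_pos: [0.5037, 0.0901, 0.0014]
tcp_rot: [179.8, 0.5, -172.2]
wrist_force: [-0.1, 0.7, -0.0]
opening: 0.0185
[-0.06316489  0.03426279] 0.0014432037016656254 [-0.14794388  0.71936519 -0.03390806]
ring_a 0.87 [299. 327. 355. 400.] [0.524 0.094 0.005]
ring_a 0.77 [  1. 200.  65. 277.] [ 0.485 -0.027  0.005]
ring_a 0.74 [117. 163. 206. 244.] [0.465 0.024 0.005]
```

```bash
python3 -m pendant '[[[0,0,-0.3,0,0,0,22],[-0.4,0.1,-0.2,0,0,0,22],[-0.6,0.1,0,0,0,0,22]]]'
python3 -m pendant '[[[-0.8,0.1,0,0,0,0,22],[-0.8,0.1,0,0,0,0,22],[-0.8,0.1,0,0,0,0,22]]]'

```

```text
time: 6.63
ee_pos: [0.5136, 0.0936, 0.0069]
tcp_rot: [179.8, 0.5, -172.2]
wrist_force: [0.3, 0.7, 0.3]
opening: 0.0192
time: 6.88
ee_pos: [0.5393, 0.1005, 0.0079]
tcp_rot: [179.8, 0.5, -172.2]
wrist_force: [-0.0, 0.7, 0.0]
opening: 0.0188
```

```bash
python3 -m pendant '[[[-0.8,0.1,0.1,0,0,0,22],[-0.8,0.1,0.05,0,0,0,22],[-0.8,0.1,0.05,0,0,0,22],[-0.8,0.1,0.03,0,0,0,22]]]'
python3 - <<'E'
from h import *
o=bot.get_obs();print(to_m(o['ee_pos']),o['ee_pos'][2],o['wrist_force'])
bot.camera("wrist");find("wrist",[("ring_a",.0075)],o)
for m in bot.mark_of("wrist","tray_mouth"): print(m['confidence'],m['uv'],wray(m['uv'],.0025,o))
E
```

```text
time: 7.22
ee_pos: [0.5744, 0.1099, 0.0055]
tcp_rot: [179.8, 0.5, -172.2]
wrist_force: [-0.3, -0.2, 0.3]
opening: 0.0185
[0.0096283  0.04396083] 0.005490658056586547 [-0.32679186 -0.17322901  0.34467507]
ring_a 0.83 [299. 323. 353. 395.] [0.594 0.113 0.008]
ring_a 0.81 [ 67.   0. 166.  40.] [0.475 0.026 0.008]
ring_a 0.81 [ 3. 14. 16. 81.] [ 0.487 -0.013  0.008]
```

```bash
python3 -m pendant '[[[-0.8,0.1,0,0,0,0,22],[-0.8,0.1,0,0,0,0,22],[-0.4,0,0,0,0,0,22],[0,0,0,0,0,0,22],[1.0,0,0,0,0,0,22]]]'
python3 -m pendant '[[[1.0,0,-1.0,0,0,0,22],[0,0,-3.0,0,0,0,22],[0,0,-3.0,0,0,0,22]]]'
python3 - <<'E'
from h import *
o=bot.get_obs();print(to_m(o['ee_pos']),o['ee_pos'][2])
bot.camera("top")
for m in bot.masks_of("top","ring_a"):
    e=m['extent'];w=ray("top",[(e[0]+e[2])/2,(e[1]+e[3])/2],.006)[0];print(m['confidence'],w,to_m(w))
plan(to_w([-.155,-.028],.06),188)
E
```

```text
time: 7.78
ee_pos: [0.586, 0.1136, 0.0055]
tcp_rot: [179.8, 0.5, -172.2]
wrist_force: [0.3, -0.0, 0.1]
opening: 0.0186
time: 8.03
ee_pos: [0.57, 0.1108, 0.0697]
tcp_rot: [179.8, -0.2, -172.2]
wrist_force: [1.2, 0.1, 0.4]
opening: 0.0187
[0.00534128 0.04546853] 0.06969943818523026
0.43 [ 0.48536248 -0.03336411  0.006     ] [-0.09849374 -0.0854884 ]
N 5 from [0.5731 0.1114 0.0746] [ 179.8    0.3 -172.2] q [11.  9. -3. 78.  0.  3.] t 8.13
[3.27, -1.49, 0.27, 0.0, 0.0, -0.0]
[3.27, -1.48, 0.27, 0.0, 0.0, -0.0]
[3.27, -1.48, 0.28, 0.0, 0.0, -0.0]
[3.27, -1.48, 0.28, 0.0, 0.0, -0.0]
[3.27, -1.47, 0.29, 0.0, 0.0, -0.0]
```

```bash
python3 -m pendant '[[[3.3,-1.5,0.3,0,0,0,22],[3.3,-1.5,0.3,0,0,0,22],[3.3,-1.5,0.3,0,0,0,22],[3.3,-1.5,0.3,0,0,0,22],[3.2,-1.5,0.3,0,0,0,22]]]'
python3 -m pendant '[[[0,0,0,0,0,0,22]]]'
python3 - <<'E'
from h import *
o=bot.get_obs();print(to_m(o['ee_pos']),o['ee_pos'][2])
for c,z in(("top",.0075),("wrist",.005)):
  bot.camera(c)
  for m in bot.masks_of(c,"ring_a"):
    e=m['extent'];u=[(e[0]+e[2])/2,(e[1]+e[3])/2];w=(ray(c,u,z) if c=="top" else wray(u,z,o))[0];print(c,round(m['confidence'],2),w,to_m(w))
plan(to_w([-.155,-.028],.02),188)
E
```

```text
time: 8.55
ee_pos: [0.4204, 0.0148, 0.0545]
tcp_rot: [179.7, 0.3, -171.9]
wrist_force: [0.4, -0.6, -0.3]
opening: 0.0188
time: 8.63
ee_pos: [0.4153, 0.0128, 0.0529]
tcp_rot: [179.8, 0.1, -172.0]
wrist_force: [1.0, 0.7, -0.2]
opening: 0.0187
[-0.16143885 -0.02998903] 0.05287907892100447
wrist 0.75 [ 0.4687702  -0.03429365  0.005     ] [-0.11505391 -0.0840997 ]
wrist 0.56 [0.45895434 0.01971524 0.005     ] [-0.11725766 -0.02925031]
N 1 from [0.4212 0.015  0.0548] [ 179.7    0.4 -172. ] q [  2. -13. -26.  76.   0.  -6.] t 8.83
[-0.0, 0.05, 3.48, 0.0, 0.01, 0.0]
```

```bash
python3 -m pendant '[[[0,0,2.0,0,0,0,22],[0,0,1.5,0,0,0,22],[0,0,0.6,0,0,0,22],[0,0,0.4,0,0,0,22],[0,0,0,0,0,0,22]]]'
python3 - <<'E'
from h import *
bot.camera("top");o=bot.get_obs()
for m in bot.masks_of("top","ring_a"):
    e=m['extent'];u=[(e[0]+e[2])/2,(e[1]+e[3])/2];w=ray("top",u,.006)[0];print(round(m['confidence'],2),w,to_m(w))
plan(to_w([-.155,-.028],.006),188)
snap("wrist","pics/w2.png")
o=bot.get_obs();find("wrist",[("ring_a",.005)],o)
E
```

```text
time: 9.25
ee_pos: [0.427, 0.0177, 0.0094]
tcp_rot: [179.8, 0.6, -171.8]
wrist_force: [-0.6, 0.1, 0.2]
opening: 0.019
0.72 [0.61533431 0.11530504 0.006     ] [0.05090396 0.04364533]
0.28 [0.62229256 0.07031609 0.006     ] [ 0.05153324 -0.00187419]
N 1 from [0.4273 0.0176 0.0104] [ 179.8    0.7 -171.8] q [  2. -11. -30.  71.   0.  -6.] t 9.35
[0.62, -0.1, 0.43, 0.0, 0.01, 0.0]
ring_a 0.98 [294. 350. 356. 414.] [0.465 0.023 0.005]
ring_a 0.68 [169. 406. 181. 420.] [ 0.493 -0.045  0.005]
```

View pics/w2.png

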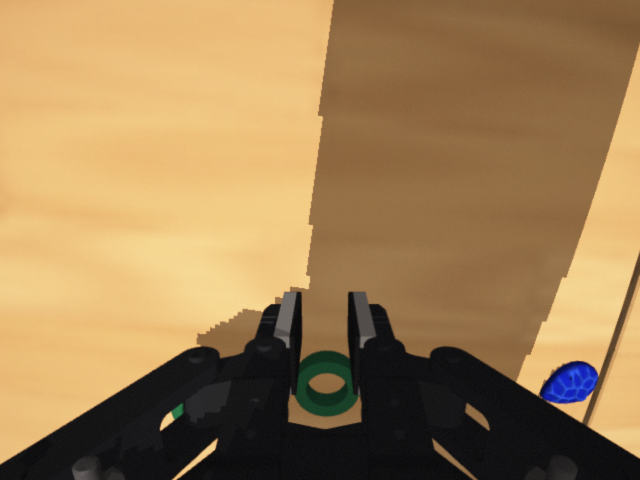

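View w2: ring B at (326,383) is centred ahead of the fork. The bead at (570,382) is clear, and ring A lies in the tray at mouth (+51,+44) mm. I'll sweep B now.

```bash
python3 -m pendant '[[[0,0,0.4,0,0,0,22],[-0.6,0,0.05,0,0,0,22],[-0.6,0,0.05,0,0,0,22],[-0.8,0.1,0.05,0,0,0,22]]]'
python3 -m pendant '[[[-0.8,0.1,0.05,0,0,0,22],[-0.8,0.1,0.03,0,0,0,22],[-0.8,0.1,0.03,0,0,0,22],[-0.8,0.1,0.03,0,0,0,22]]]'
```

```text
time: 9.78
ee_pos: [0.4489, 0.0214, 0.0069]
tcp_rot: [179.8, 0.9, -171.8]
wrist_force: [0.0, -0.2, -0.0]
opening: 0.0189
time: 10.12
ee_pos: [0.4843, 0.0309, 0.0061]
tcp_rot: [179.8, 0.9, -171.8]
wrist_force: [-0.8, 0.0, -0.7]
opening: 0.0187
```

```bash
python3 -m pendant '[[[-0.8,0.1,0,0,0,0,22],[-0.8,0.1,0.03,0,0,0,22],[-0.8,0.1,0.03,0,0,0,22]]]'
python3 - <<'E'
from h import *
o=bot.get_obs();print(to_m(o['ee_pos']),o['ee_pos'][2],o['wrist_force'])
bot.camera("wrist");find("wrist",[("ring_a",.005)],o)
E
```

```text
time: 10.37
ee_pos: [0.5106, 0.0381, 0.0056]
tcp_rot: [179.8, 0.9, -171.8]
wrist_force: [-0.1, -0.1, -0.8]
opening: 0.0188
[-0.06358056 -0.01818142] 0.0056204881613151 [-0.06320323 -0.11975708 -0.78730467]
ring_a 0.79 [116. 196. 200. 274.] [ 0.486 -0.031  0.005]
ring_a 0.75 [297. 322. 348. 392.] [0.531 0.04  0.005]
```

```bash
python3 -m pendant '[[[-0.8,0.1,-0.03,0,0,0,22],[-0.8,0.1,0,0,0,0,22],[-0.8,0.1,0,0,0,0,22],[-0.8,0.1,0,0,0,0,22]]]'
python3 -m pendant '[[[-0.8,0.1,0.03,0,0,0,22],[-0.8,0.1,0.03,0,0,0,22],[-0.8,0.1,0.03,0,0,0,22]]]'
python3 - <<'E'
from h import *
o=bot.get_obs();print(to_m(o['ee_pos']),o['ee_pos'][2],o['wrist_force'])
bot.camera("wrist");find("wrist",[("ring_a",.0075)],o)
E
```

```text
time: 10.8
ee_pos: [0.5431, 0.0471, 0.0063]
tcp_rot: [179.8, 0.9, -171.8]
wrist_force: [0.7, -0.3, 0.3]
opening: 0.0189
time: 11.05
ee_pos: [0.5693, 0.0543, 0.0059]
tcp_rot: [179.8, 0.9, -171.8]
wrist_force: [0.8, 0.2, -0.2]
opening: 0.0189
[-0.00315347 -0.01039703] 0.0058885125604285875 [ 0.84283407  0.23253281 -0.22805221]
ring_a 0.91 [298. 326. 351. 394.] [0.59  0.057 0.008]
ring_a 0.5 [433. 403. 482. 452.] [0.619 0.123 0.008]
```

```bash
python3 -m pendant '[[[-0.8,0.1,0,0,0,0,22],[-0.8,0.1,0,0,0,0,22],[-0.8,0,0,0,0,0,22],[-0.4,0,0,0,0,0,22],[0,0,0,0,0,0,22]]]'
python3 -m pendant '[[[1.0,0,0,0,0,0,22],[1.0,0,-1.0,0,0,0,22],[0,0,-3.0,0,0,0,22],[0,0,-3.0,0,0,0,22],[0,0,0,0,0,0,22]]]'
python3 - <<'E'
from h import *
plan(to_w([-.145,-.084],.06),188)
E
```

```text
time: 11.57
ee_pos: [0.5996, 0.0609, 0.006]
tcp_rot: [179.8, 0.9, -171.8]
wrist_force: [0.7, 0.3, 0.6]
opening: 0.0189
time: 11.98
ee_pos: [0.5762, 0.0572, 0.0753]
tcp_rot: [179.8, 0.5, -171.8]
wrist_force: [0.5, 0.6, 0.1]
opening: 0.0187
N 5 from [0.5762 0.0572 0.0753] [ 179.8    0.5 -171.8] q [ 6.  8. -4. 78.  0. -3.] t 11.98
[2.99, -1.5, 0.27, 0.0, 0.0, 0.0]
[2.99, -1.5, 0.28, 0.0, 0.0, 0.0]
[2.99, -1.51, 0.29, 0.0, 0.0, 0.0]
[2.98, -1.51, 0.29, 0.0, 0.0, 0.0]
[2.98, -1.51, 0.3, 0.0, 0.0, 0.0]
```

```bash
python3 -m pendant '[[[3.0,-1.5,0.3,0,0,0,22],[3.0,-1.5,0.3,0,0,0,22],[3.0,-1.5,0.3,0,0,0,22],[3.0,-1.5,0.3,0,0,0,22],[3.2,-1.6,0.3,0,0,0,22]]]'
python3 -m pendant '[[[0,0,0,0,0,0,22],[0,0,0,0,0,0,22],[0,0,0,0,0,0,22]]]'
python3 - <<'E'
from h import *
o=bot.get_obs();print(to_m(o['ee_pos']),o['ee_pos'][2])
for c,z in(("wrist",.005),("top",.0075)):
  bot.camera(c)
  for m in bot.masks_of(c,"ring_a"):
    e=m['extent'];u=[(e[0]+e[2])/2,(e[1]+e[3])/2];w=(ray(c,u,z) if c=="top" else wray(u,z,o))[0];print(c,round(m['confidence'],2),w,to_m(w))
plan(to_w([-.145,-.084],.006),188)
E
```

```text
time: 12.4
ee_pos: [0.4373, -0.0396, 0.0578]
tcp_rot: [179.8, 0.8, -171.5]
wrist_force: [-0.5, -0.9, 0.0]
opening: 0.0188
time: 12.65
ee_pos: [0.4317, -0.0425, 0.0568]
tcp_rot: [179.8, 0.7, -171.8]
wrist_force: [-0.2, -0.4, 0.4]
opening: 0.0186
[-0.15287206 -0.08704874] 0.05677969636511165
wrist 0.82 [ 0.48671704 -0.03227665  0.005     ] [-0.09700101 -0.08460004]
top 0.66 [0.61937203 0.11225294 0.0075    ] [0.05447762 0.040061  ]
top 0.56 [0.62208744 0.06087639 0.0075    ] [ 0.05001636 -0.01119348]
N 2 from [ 0.4326 -0.0419  0.0568] [ 179.8    0.7 -171.7] q [ -6. -11. -25.  76.   0. -14.] t 12.85
[-0.32, 0.12, 2.54, 0.0, 0.01, 0.0]
[-0.33, 0.12, 2.54, 0.0, 0.01, 0.0]
```

```bash
python3 -m pendant '[[[0,0,2.0,0,0,0,22],[0,0.1,1.5,0,0,0,22],[0,0.1,0.6,0,0,0,22],[0,0,0.6,0,0,0,22],[0,0,0.3,0,0,0,22]]]'
python3 - <<'E'
from h import *
o=bot.get_obs();print(to_m(o['ee_pos']),o['ee_pos'][2])
bot.camera("wrist");o=bot.get_obs();find("wrist",[("ring_a",.005)],o)
plan(to_w([-.145,-.084],.006),188)
E
```

```text
time: 13.27
ee_pos: [0.4366, -0.0378, 0.0062]
tcp_rot: [179.8, 0.8, -171.4]
wrist_force: [-0.8, -0.5, -0.3]
opening: 0.0186
[-0.1474119  -0.08307072] 0.006242262210123452
ring_a 0.65 [291. 378. 356. 429.] [ 0.482 -0.032  0.005]
N 1 from [ 0.4366 -0.0379  0.0067] [ 179.8    0.8 -171.5] q [ -5.  -9. -29.  70.   0. -14.] t 13.37
[-0.24, -0.08, 0.07, 0.0, 0.01, 0.01]
```

```bash
python3 -m pendant '[[[-0.8,0,0.05,0,0,0,22],[-0.8,0,0.05,0,0,0,22],[-0.6,0,0.05,0,0,0,22],[-0.6,0.1,0.03,0,0,0,22],[-0.8,0.2,0.03,0,0,0,22]]]'
python3 -m pendant '[[[-0.8,0.2,0.03,0,0,0,22],[-0.8,0.2,0.03,0,0,0,22],[-0.8,0.2,0.03,0,0,0,22]]]'
python3 - <<'E'
from h import *
o=bot.get_obs();print(to_m(o['ee_pos']),o['ee_pos'][2],o['wrist_force'])
bot.camera("wrist")
for m in bot.masks_of("wrist","ring_a"):
    e=m['extent'];w=wray([(e[0]+e[2])/2,(e[1]+e[3])/2],.005,o)[0];print(m['confidence'],w,to_m(w))
E
```

```text
time: 13.78
ee_pos: [0.4762, -0.0294, 0.0075]
tcp_rot: [179.9, 1.0, -171.5]
wrist_force: [-0.6, 0.4, -0.2]
opening: 0.0187
time: 14.03
ee_pos: [0.5022, -0.0188, 0.0072]
tcp_rot: [179.9, 1.1, -171.5]
wrist_force: [0.3, -0.9, 0.3]
opening: 0.019
[-0.07977162 -0.07345431] 0.007225803182224839 [ 0.27477527 -0.8704177   0.33521952]
0.87 [ 0.52205798 -0.01567606  0.005     ] [-0.05969365 -0.07307952]
```

```bash
python3 -m pendant '[[[-0.8,0.2,0.04,0,0,0,22],[-0.8,0.2,0.04,0,0,0,22],[-0.8,0.2,0.03,0,0,0,22],[-0.8,0.2,0.03,0,0,0,22]]]'
python3 -m pendant '[[[-0.8,0.2,0.03,0,0,0,22],[-0.8,0.2,0.03,0,0,0,22],[-0.8,0.1,0.03,0,0,0,22]]]'
python3 - <<'E'
from h import *
o=bot.get_obs();print(to_m(o['ee_pos']),o['ee_pos'][2],o['wrist_force'])
bot.camera("wrist")
for m in bot.masks_of("wrist","ring_a"):
    e=m['extent'];w=wray([(e[0]+e[2])/2,(e[1]+e[3])/2],.0075,o)[0];print(m['confidence'],w,to_m(w))
E
```

```text
time: 14.47
ee_pos: [0.5342, -0.0052, 0.0061]
tcp_rot: [179.9, 1.0, -171.5]
wrist_force: [1.0, 0.0, -0.6]
opening: 0.0188
time: 14.72
ee_pos: [0.5598, 0.0045, 0.0055]
tcp_rot: [179.9, 1.0, -171.5]
wrist_force: [-0.7, 0.4, 0.3]
opening: 0.0189
[-0.01946093 -0.05834717] 0.005470824519410632 [-0.6697795   0.43888942  0.27822128]
0.57 [0.58209304 0.00748441 0.0075    ] [ 0.00298046 -0.05849971]
0.51 [0.62451229 0.07257901 0.0075    ] [5.40463021e-02 5.77770799e-05]
```

```bash
python3 -m pendant '[[[-0.8,0,0,0,0,0,22],[-0.8,0,0,0,0,0,22],[-0.8,0,0,0,0,0,22],[-0.8,0,0,0,0,0,22],[-0.8,0,0,0,0,0,22]]]'
python3 -m pendant '[[[-0.4,0,0,0,0,0,22],[0,0,0,0,0,0,22],[1.0,0,0,0,0,0,22],[1.0,0,-1.0,0,0,0,22],[0,0,-3.0,0,0,0,22]]]'
python3 -m pendant '[[[3,0,-3.0,0,0,0,22],[4,0,-3.0,0,0,0,22],[4,0,-3.0,0,0,0,22],[4,0,-2,0,0,0,22],[4,0,0,0,0,0,22]]]'
python3 - <<'E'
from h import *
o=bot.get_obs();print(to_m(o['ee_pos']),o['ee_pos'][2],o['wrist_force'])
a=snap("side","pics/s9.png");b=snap("top","pics/t9.png")
cv2.imwrite("pics/fin.png",np.hstack([cv2.resize(a[190:340,220:440],(400,273)),cv2.resize(b[160:340,200:440],(400,273))])[:,:,::-1])
for c in("top","side"):
  for t,z in(("ring_a",.0075),("bead",.004),("eraser",.006),("jar",.027)):
   for m in bot.masks_of(c,t):
    e=m['extent'];w=ray(c,[(e[0]+e[2])/2,(e[1]+e[3])/2],z)[0];print(c,t,round(m['confidence'],2),np.round(w,3),np.round(to_m(w),3))
E
```

```text
time: 15.23
ee_pos: [0.6021, 0.0105, 0.006]
tcp_rot: [179.9, 1.0, -171.5]
wrist_force: [-0.3, 0.3, -0.3]
opening: 0.019
time: 15.65
ee_pos: [0.5825, 0.0079, 0.0393]
tcp_rot: [179.8, 0.4, -171.5]
wrist_force: [-0.8, 0.6, -1.3]
opening: 0.019
time: 16.07
ee_pos: [0.4081, -0.0183, 0.1396]
tcp_rot: [179.8, 0.4, -171.4]
wrist_force: [-0.1, -0.6, 1.0]
opening: 0.0187
[-0.17288404 -0.05985123] 0.13955216332475273 [-0.13317996 -0.59124157  0.96256547]
top ring_a 0.7 [0.631 0.011 0.007] [ 0.052 -0.062]
top ring_a 0.66 [ 0.598 -0.121  0.007] [ 0.001 -0.188]
top ring_a 0.55 [0.619 0.059 0.007] [ 0.047 -0.013]
top bead 0.44 [0.455 0.139 0.004] [-0.104  0.09 ]
top eraser 0.57 [0.582 0.231 0.006] [0.034 0.163]
top jar 0.6 [ 0.591 -0.117  0.027] [-0.006 -0.183]
side ring_a 0.61 [0.62  0.115 0.008] [0.055 0.043]
side ring_a 0.55 [0.624 0.066 0.008] [ 0.053 -0.006]
side ring_a 0.51 [0.632 0.012 0.008] [ 0.053 -0.061]
side bead 0.44 [0.456 0.14  0.004] [-0.103  0.09 ]
side eraser 0.55 [0.58  0.241 0.006] [0.034 0.173]
side jar 0.68 [ 0.594 -0.122  0.027] [-0.003 -0.189]
```

View pics/fin.png

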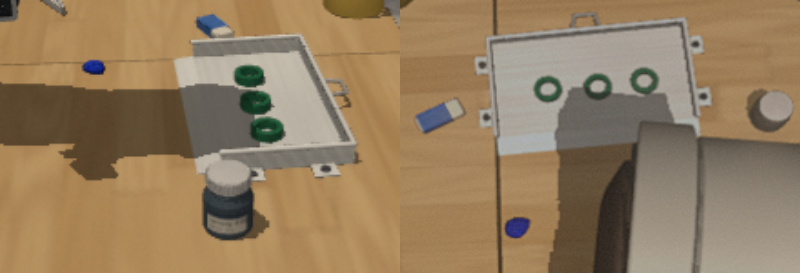

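The final picture shows all three rings lying flat in a row in the middle of the tray floor, at about (249,76), (256,102) and (267,129) in the side crop. The bead, jar and eraser stand where they were, and the arm is clear.

```bash
python3 -m pendant '[[[0,0,0,0,0,0,22],[0,0,0,0,0,0,22]]]'; python3 -c "from workcell import bot; print(bot.job_done())"
```

```text
time: 16.73
ee_pos: [0.4099, -0.0179, 0.135]
tcp_rot: [179.7, -0.1, -171.4]
wrist_force: [-0.5, -0.3, 1.4]
opening: 0.0186
the job is handed in; nothing more can be done
None
```

I swept all three rings into the tray one at a time and handed the job in at about 16.7 s. I pushed each ring in the fork of the slightly open fingertips (about 19 mm apart) without closing on it.

- **Rings:** in the last side and top pictures all three lie flat on the tray floor, about 47–55 mm past the top edge of the lip. They sit at about +43, -8 and -61 mm across the tray, clear of the walls.
- **Other things:** the bead is within 2 mm of its first measured position. The jar is within about 4 mm in the top camera. The eraser read within 1 mm in the top camera but about 10 mm off in y in the side camera, where I had no earlier reading to compare. I never went near it.
- **Forces:** the readings I took at the wrist stayed within about 2 N. The arm ended clear of everything, about 135 mm above the bench.
- **Detection slips:** the last top view missed one ring and reported the jar as a ring. The side view and the picture itself showed all three rings.
- **Motion slips:** early on I turned the wrist the wrong way, towards its last joint's limit, and turned it back. During the first sweep the tool height varied between 1.4 and 9 mm before I steadied it.

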